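# Nest and spray the butter pans

### The arm

A 7-joint arm with a two-finger parallel gripper is mounted at the origin on a cart in front of the work surface, level with it; the furniture and walls round the work are solid. World frame = base frame: x ahead of the robot, y to its left, z up, the work surface at z = 0. Lengths are in m, angles in rad, forces in N, time in s.
With the tool pointing down it reaches from about 0.35 to 0.9 m from the base axis. Payload 8.1 kg.
Tool frame: the origin (TCP) lies midway between the tips of the shut fingers; the grasp point (between the pads) lies behind it (arm.tcp_to_grasp is the z of the grasp point in the tool frame, in m); z points along the fingers, y is the line along which they close (so a half turn about z gives the same grasp; the last joint's range is limited). The gripper opens to 92 mm and grips with 3 to 60 N. Pads are 19 mm wide; open, the fingers measure 130 mm over their backs; the gripper's body (75 mm by 190 mm) begins 47 mm behind the grasp point.
Start: joints at [-1.326, 0.434, 0.025, 1.573, -0.012, 1.134, -0.075], TCP at [0.213, 0.588, 0.227] pointing down, gripper open.
Joint ranges: [-2.62, 2.62], [-0.44, 2.09], [-1.27, 1.32], [0.08, 2.57], [-1.32, 4.46], [0.12, 2], [-2.74, 2.74]. Speed limits (rad/s): [2.22, 2.22, 3.01, 3.01, 3.14, 3.14, 3.14].

### API

Orientations are given as a rotation vector (axis times angle).
In Python, from cell import readout, vision, arm gives the robot as it stands.
- The arm moves only by the tool carry_out, never from a script. Its argument "increments" is one flat list of numbers, 6 for each row, row after row: the shift along the world's x, y, z in mm, then the turn, a rotation vector about the world's x, y, z in rad. In form: [tx, ty, tz, wx, wy, wz, tx, ty, tz, wx, wy, wz, ...]. A call has 1 to 20 rows; each row shifts and turns the commanded pose from where the row before left it; what a row does not reach is not made up. A row lasts 1/8 s, in which the tool goes at most 62.5 mm and 10.7 degrees, less where a joint would pass 70% of its speed; a pose out of reach is approached as far as the arm can. A call with a gripper value outside its range is refused whole. "grip" is the closure, from 0 (fully open) to 1 (shut), set as the call begins (left out, the last holds). The fingers move at their own pace and stop on an object; "newtons" is the grip in N (left out, the last holds). Time passes only in rows, so rows that do not move let the fingers close. It gives the time, the measured TCP pose, the force, the opening and the grip force at its end, in the units of the state.
- readout.observe(): the state, without advancing time (a new reading comes with each control period).
- vision.get_image(name): name is "scene" or "top" or "wrist"; returns the picture (420x560x3 uint8, red, green, blue); there is no depth.
- vision.calibration(name): a dict with "fov_y" (degrees; the focal length in pixels is half the picture's height over the tangent of half this angle, whatever the lens; pixels are square), "cx", "cy" (the principal point, pixels), "pose" (4x4, takes a point from camera to world coordinates). Camera axes: x right, y up, looking along -z (the intrinsics and any distortion apply to the point x, -y, -z); pixel columns grow to the right and rows downward; lengths in m; the calibration is good to about 2 mm. A picture is of the moment at which its call begins: read the wrist's pose just before it. calibration takes no time and is no camera call; for the wrist camera it gives the pose at the moment of the call.
- arm.sign_off(): hands the job in; it is judged then, once.
The state is a dict: "clock": time; "joints": joint angles; "dq": joint speeds; "joint_efforts": joint torques, N m; "position": TCP position; "ee_rot": TCP orientation; "force": force on the tool from outside, world axes, zero at the start; "ft_torque": the same for the moment, N m; "width": opening from 0.0 (shut) to 1.0 (fully open); "gripper_force": force on a finger pad.
Only numpy, scipy, OpenCV 4.12 (cv2) and the standard library are available. Lean on these libraries where they do the work, as an engineer would, in place of code of your own. Each camera call takes 0.05 s, during which the arm holds its last target. There are 200 camera calls.

### The job

Put the used butter pans up for cleaning: nest the loose ones into the black-handled pan on the drip tray, larger before smaller, each standing right down inside, with the handles fanned out so that the ends of any two are a good three finger widths (about 5 cm or more) apart. Once they are all nested, give them a spray: press the canister's cap fully down and let it spring up again. Put the stopper back into the mouth of the cleaner flask, right down to its flange, and leave the salt shaker, portion cup and spread tub alone.

Things in the scene. Friction and masses are not known exactly. Their poses are not given: they have to be found in the camera images.
- drip_tray: Round steel drip tray, 160 mm across, lip 12 mm high, fixed to the worktop. Origin: centre of its underside. Its inner floor is 4 mm above the worktop and 144 mm across. Of the pans on and round it, any smaller one drops into any larger with 4 mm or more to spare all round and stands floor on floor, its handle clear above the larger one's rim; grips laid one over another foul.
- pan_a: Steel pan, black grip, largest of five: 116 mm across the rim, 110 at the foot, 42 mm high, wall 2.5, floor 4 mm. Stands on the drip tray; stays there. Origin: centre of underside; z up. Level handle along +x: thin neck, then a grip bar 50x12x14 mm (x,y,z) centred at x 97, y 0, z 36. 0.07 to 0.3 kg.
- pan_a_tip (a point): Outer end of the handle of pan_a: in the pan's frame x 122, y 0, z 36 mm.
- pan_b: Steel pan, red grip, second largest of five: 100 mm across the rim, 94 at the foot, 49 mm high, wall 2.5, floor 4 mm. May be absent. Origin: centre of underside; z up. Level handle along +x: thin neck, then a grip bar 50x12x14 mm (x,y,z) centred at x 97, y 0, z 43. 0.07 to 0.3 kg.
- pan_b_tip (a point): Outer end of the handle of pan_b: in the pan's frame x 122, y 0, z 43 mm.
- pan_c: Steel pan, blue grip, third of five: 84 mm across the rim, 78 at the foot, 56 mm high, wall 2.5, floor 4 mm. May be absent. Origin: centre of underside; z up. Level handle along +x: thin neck, then a grip bar 50x12x14 mm (x,y,z) centred at x 97, y 0, z 50. 0.07 to 0.3 kg.
- pan_c_tip (a point): Outer end of the handle of pan_c: in the pan's frame x 122, y 0, z 50 mm.
- pan_d: Steel pan, green grip, fourth of five: 68 mm across the rim, 62 at the foot, 63 mm high, wall 2.5, floor 4 mm. May be absent. Origin: centre of underside; z up. Level handle along +x: thin neck, then a grip bar 50x12x14 mm (x,y,z) centred at x 97, y 0, z 57. 0.07 to 0.3 kg.
- pan_d_tip (a point): Outer end of the handle of pan_d: in the pan's frame x 122, y 0, z 57 mm.
- pan_e: Steel pan, yellow grip, smallest of five: 54 mm across the rim, 48 at the foot, 70 mm high, wall 2.5, floor 4 mm. May be absent. Origin: centre of underside; z up. Level handle along +x: thin neck, then a grip bar 50x12x14 mm (x,y,z) centred at x 97, y 0, z 64. 0.07 to 0.3 kg.
- pan_e_tip (a point): Outer end of the handle of pan_e: in the pan's frame x 122, y 0, z 64 mm.
- canister: Blue spray canister, 56 mm across, 137 mm high with its white cap, fixed to the worktop behind the drip tray. Origin: centre of its underside.
- spray_cap_top (a point): Centre of the flat top (24 mm across) of the round white sprung cap on the canister, 137 mm above the worktop when up. It moves straight down with the cap.
- spray_cap (a joint): How far the spray cap is pressed down, m: 0 up, 0.008 fully down on its stop. A spring holds it up: 1.5 N to start, about 5.5 N fully down.
- flask: Amber flask of cleaner, 88 mm across the foot, narrowing to a neck 49 mm across outside and 40 mm inside; 115 mm high, 0.7 kg, loose. Origin: centre of the underside.
- flask_mouth (a point): Centre of the flask's open mouth, at the rim, 115 mm above its underside.
- stopper: Black stopper standing upright: a tapered plug 26 mm long, 28 mm across at the foot and 35 mm at the top, then a 48 mm flange (z 26 to 31 mm), then a round knob 26 mm across (z 33 to 58 mm) to grip. Origin: centre of the foot of the plug; z up. Seated, the flange lies on the flask's rim and the origin is 26 mm below the mouth. It weighs 0.07 kg.
- salt_shaker: Bystander: glass salt shaker, 44 mm across, 90 mm high. Origin: centre of its underside. Leave it alone.
- portion_cup: Bystander: steel portion cup with yellow contents, 61 mm across, 37 mm high. Origin: centre of its underside. Leave it alone.
- spread_tub: Bystander: green and white spread tub, 96x137x53 mm. Origin: centre of its underside. Leave it alone.

How it is judged:
On the way, in this order (a step that is already met when the one before it is completed fails the run):
1. every loose pan stands nested in the largest one on the drip tray, handles fanned apart (horizontal distance between each of pan_b, pan_c, pan_d, pan_e and pan_a below 0.035 m and z of pan_b in the frame of pan_a below 0.009 m and angle between each of pan_b, pan_c, pan_d, pan_e's own z axis and vertical below 0.12 rad and z of pan_c in the frame of pan_a below 0.013 m and z of pan_d in the frame of pan_a below 0.017 m and z of pan_e in the frame of pan_a below 0.021 m and horizontal distance between pan_a_tip and pan_b_tip above 0.04 m and horizontal distance between each of pan_a_tip, pan_b_tip and pan_c_tip above 0.04 m and horizontal distance between each of pan_a_tip, pan_b_tip, pan_c_tip and pan_d_tip above 0.04 m and horizontal distance between each of pan_a_tip, pan_b_tip, pan_c_tip, pan_d_tip and pan_e_tip above 0.04 m and horizontal distance between pan_a and drip_tray below 0.03 m and height (world z) of pan_a below 0.009 m and angle between pan_a's own z axis and vertical below 0.1 rad), for 0.3 s.
2. with the pans nested, the spray cap is pressed fully down (value of joint spray_cap above 0.0065 m), for 0.05 s.
At the end, for the whole second after the job is handed in: Pans present stand seated (within 5 to 9 mm) and upright in the largest, which is on the tray (centre within 30 mm); handle ends over 40 mm apart pairwise; spray cap up; stopper straight, within 4 mm of fully seated and 6 mm of centre; flask upright on the worktop; all at rest (all of step 1 and horizontal distance between stopper and flask_mouth below 0.006 m and z of stopper in the frame of flask_mouth below -0.022 m and angle between the z axis of stopper and the z axis of flask, either way round below 0.12 rad and value of joint spray_cap below 0.0015 m and angle between flask's own z axis and vertical below 0.1 rad and height (world z) of flask below 0.01 m and linear speed of each of pan_a, pan_b, pan_c, pan_d, pan_e, stopper, flask below 0.03 m/s); the robot touches nothing.
It fails at once if a bystander (salt shaker, portion cup, spread tub) is shifted more than 5 cm or tipped (distance of any of salt_shaker, portion_cup, spread_tub from where it was at the start of the episode above 0.05 m or angle between any of salt_shaker, portion_cup, spread_tub's own z axis and vertical above 0.5 rad).
It fails at once if the flask is tipped over (angle between flask's own z axis and vertical above 0.5 rad).
Of pan_b, pan_c, pan_d, pan_e only 3 to 4 are there at a start; the rules pass over those that are not, and their reading is None.
At some moment in a run one of pan_b, pan_c, pan_d, pan_e may be knocked a few centimetres aside while the robot is not near it.
It also fails if it takes over 208 s, if anything falls off the work surface, if the arm or the gripper's body presses on something with over 40 N, if the wrist force passes 120 N, or if a joint passes its speed limit or range.

## Working session

There is one attempt and no reset: what is moved stays moved. The work goes in short steps, Python scripts to look and compute and a tool call to move; the robot and the scene stay as the last step left them, time stands still between calls to the robot, and variables do not carry over. Pictures are saved under pics/ and viewed, at most 14 in all, crops included, and the job is handed in when it is done.

Besides the shell and the picture viewer there is one more tool, called after "Call:" in YAML: its name, and indented under it one key for each argument. carry_out: Moves the arm, as the interface text tells. Its arguments: {"type":"object","properties":{"increments":{"type":"array","items":{"type":"number"}},"grip":{"type":"number"},"newtons":{"type":"number"}},"required":["increments"]}

```bash
ls; mkdir -p pics
python3 - <<'E'
from cell import readout, vision, arm
import cv2
print(readout.observe(), arm.tcp_to_grasp)
for n in ("scene","top"):
    im=vision.get_image(n); cv2.imwrite(f"pics/{n}0.png",cv2.resize(im[:,:,::-1],(800,600),interpolation=cv2.INTER_CUBIC)); print(n,vision.calibration(n))
print(vision.calibration("wrist"))
E
```

```text
pics
{'clock': 0.0, 'joints': array([-1.32557656,  0.43521021,  0.02497419,  1.57408644, -0.01161164,
        1.1339963 , -0.07508778]), 'dq': array([-0.0001642 ,  0.00072935, -0.00161401, -0.00013023, -0.00097738,
        0.00116576, -0.0005189 ]), 'joint_efforts': array([ 7.90473878e-04, -6.67847300e+01,  9.85505171e-01, -3.14457214e+01,
       -6.04988867e-02,  4.32220974e-02,  1.82953181e-04]), 'position': array([0.2129086 , 0.58707977, 0.22595704]), 'ee_rot': array([-5.43678178e-01, -3.09404896e+00,  2.43293188e-03]), 'force': array([ 0.63449196,  0.18071248, -0.36832777]), 'ft_torque': array([0.02994463, 0.00956497, 0.02433343]), 'gripper_force': 0.0, 'width': 1.0015073065015012} -0.0188
scene {'fov_y': 44.21533717024605, 'cx': 275.47680436404767, 'cy': 209.2313221816916, 'pose': array([[ 0.78413636,  0.31139791, -0.53680678, -0.35447171],
       [-0.62038355,  0.41556526, -0.66515394, -1.1556041 ],
       [ 0.0159507 ,  0.85459749,  0.51904596,  1.012761  ],
       [ 0.        ,  0.        ,  0.        ,  1.        ]])}
top {'fov_y': 48.392102439765, 'cx': 280.91261340664875, 'cy': 209.71568740834255, 'pose': array([[ 7.25442965e-03,  9.88229872e-01, -1.52804099e-01,
         3.90405726e-01],
       [-9.99973545e-01,  7.08799387e-03, -1.63392511e-03,
         4.39290101e-03],
       [-5.31619086e-04,  1.52811909e-01,  9.88255148e-01,
         1.40627304e+00],
       [ 0.00000000e+00,  0.00000000e+00,  0.00000000e+00,
         1.00000000e+00]])}
{'fov_y': 69.67010927299536, 'cx': 283.3037851103911, 'cy': 212.34103956044936, 'pose': array([[ 3.39730127e-01, -8.98401803e-01, -2.78312129e-01,
         1.37199338e-01],
       [ 9.40522957e-01,  3.24487971e-01,  1.00618702e-01,
         6.14264025e-01],
       [-8.70850630e-05, -2.95942151e-01,  9.55205860e-01,
         3.83609949e-01],
       [ 0.00000000e+00,  0.00000000e+00,  0.00000000e+00,
         1.00000000e+00]])}
```

View pics/top0.png

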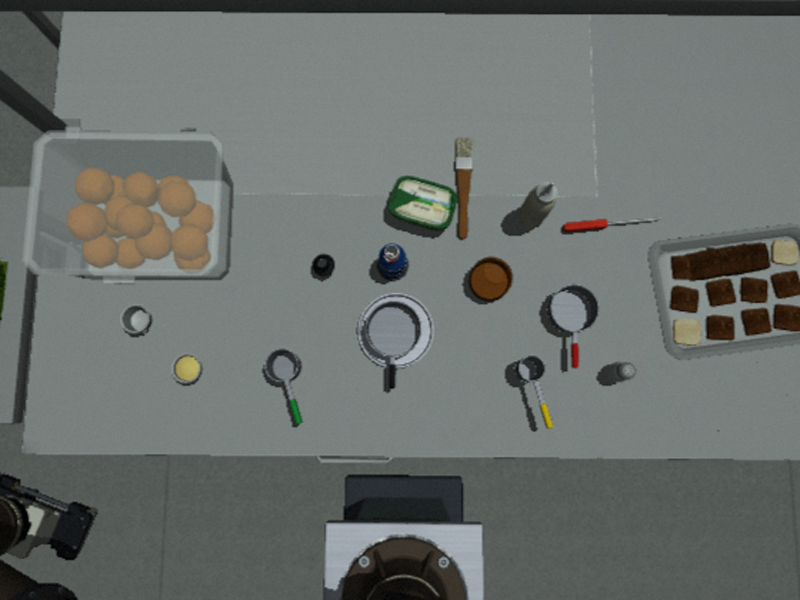

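View pics/scene0.png

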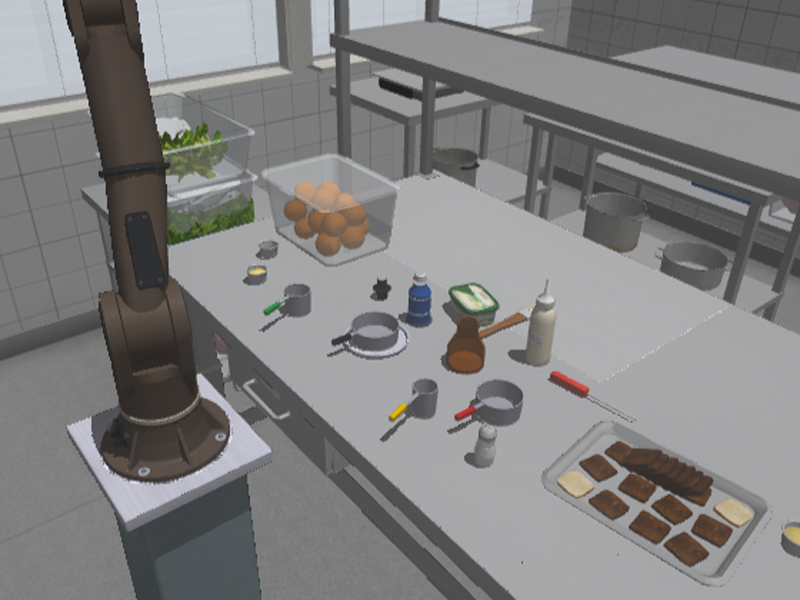

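The top view shows red pan b near (571,310), green pan d near (283,367), yellow pan e near (530,370), and pan a near (392,330). The stopper is at (322,266), the flask at (490,278), the canister at (392,258). The blue pan is absent. I'll enlarge the middle of the picture to read positions.

```bash
cat > h.py <<'E'
import numpy as np, cv2
from cell import readout, vision, arm
from scipy.spatial.transform import Rotation as R
def K(c): 
    return 210/np.tan(np.radians(c["fov_y"]/2))
def px2w(c,u,v,z):
    f=K(c); d=c["pose"][:3,:3]@np.array([(u-c["cx"])/f,-(v-c["cy"])/f,-1.]); o=c["pose"][:3,3]
    return o+d*(z-o[2])/d[2]
def w2px(c,p):
    q=c["pose"][:3,:3].T@(np.asarray(p)-c["pose"][:3,3]); f=K(c)
    return np.array([c["cx"]+f*q[0]/-q[2], c["cy"]-f*q[1]/-q[2]])
HUE={"b":((0,8),.043),"d":((50,75),.057),"e":((22,33),.064)}
def grip(im,c,k,box=None):
    """grip bar top: centre and axis (world) by colour"""
    (lo,hi),z=HUE[k]; hsv=cv2.cvtColor(im,cv2.COLOR_RGB2HSV)
    m=cv2.inRange(hsv,(lo,150,90),(hi,255,255))
    if box: w=np.zeros_like(m); w[box[1]:box[3],box[0]:box[2]]=255; m&=w
    v,u=np.nonzero(m)
    P=np.array([px2w(c,a,b,z+.007) for a,b in zip(u,v)]); ctr=P.mean(0)
    _,s,V=np.linalg.svd((P-ctr)[:,:2]); return len(u),ctr,V[0],s
E
python3 - <<'E'
from h import *
c=vision.calibration("top"); im=vision.get_image("top")
cv2.imwrite("pics/topc.png",cv2.resize(im[140:312,175:455,::-1],None,fx=2.85,fy=2.85,interpolation=cv2.INTER_CUBIC))
for k,b in (("b",(385,235,415,262)),("d",(190,260,225,305)),("e",(370,275,400,305))): print(k,grip(im,c,k,b))
cv2.imwrite("pics/w0.png",vision.get_image("wrist")[:,:,::-1])
E
```

```text
b (60, array([ 0.48850681, -0.34634736,  0.05      ]), array([-0.99972318,  0.02352814]), array([0.10044926, 0.0242828 ]))
d (52, array([0.37306468, 0.21555908, 0.064     ]), array([-0.94412211, -0.32959588]), array([0.09648568, 0.01838717]))
e (69, array([ 0.36788537, -0.28016919,  0.071     ]), array([-0.95841479, -0.28537886]), array([0.11409537, 0.02686999]))
```

View pics/topc.png

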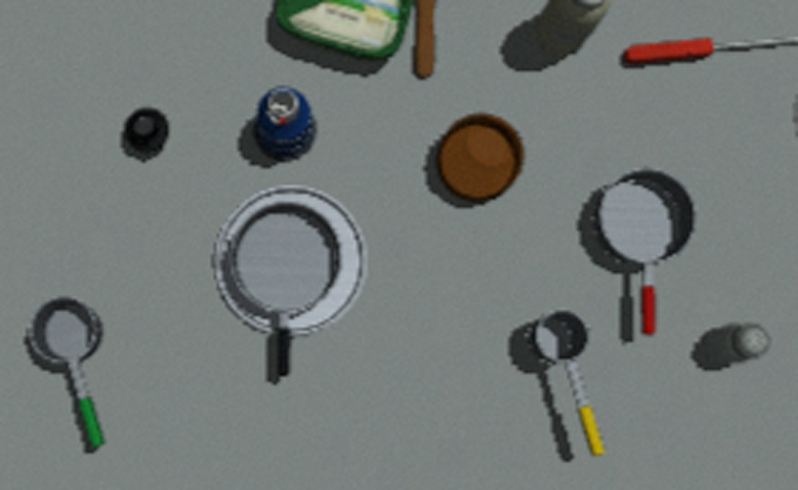

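The crop shows the rim centres at about (646,217) for b, (66,333) for d, (560,336) for e and (285,260) for a. The tray is at (290,261), the stopper knob at (150,123), the flask at (482,157) and the cap near (285,102).

Run:
```python
from h import *
c=vision.calibration("top")
for n,u,v,z in [("b",646,217,.049),("d",66,333,.063),("e",560,336,.07),("a",285,260,.046),("atip",284,377,.047),("tray",290,261,.012),("stop",150,123,.058),("flaskfoot",480,160,.03),("flaskmouth",488,148,.115),("cap",284,100,.137),("salt",750,342,.09)]:
    print(n,px2w(c,175+u/2.85,140+v/2.85,z).round(3))
for n,x,y,v in [("b",.4885,-.346,(-.9997,.0235)),("d",.373,.2156,(-.944,-.3296)),("e",.368,-.280,(-.958,-.285))]: print(n,np.array([x,y])-.097*np.array(v))
```

```text
b [ 0.584 -0.348  0.049]
d [0.46  0.243 0.063]
e [ 0.46  -0.252  0.07 ]
a [0.537 0.023 0.046]
atip [0.418 0.023 0.047]
tray [0.54  0.019 0.012]
stop [0.677 0.164 0.058]
flaskfoot [ 0.646 -0.18   0.03 ]
flaskmouth [ 0.642 -0.177  0.115]
cap [0.684 0.025 0.137]
salt [ 0.454 -0.435  0.09 ]
b [ 0.5854709 -0.3482795]
d [0.464568  0.2475712]
e [ 0.460926 -0.252355]
```

Call:
carry_out:
  increments: [45,-42,7,0,0,0,45,-42,7,0,0,0,45,-42,7,0,0,0,45,-42,0,0,0,0,45,-42,0,0,0,0,45,-42,0,0,0,0,45,-42,0,0,0,0,45,-42,0,0,0,0,45,-42,-10,0,0,0,45,-43,-27,0,0,0,0,0,0,0,0,0,0,0,0,0,0,0]
  grip: 0

```text
clock: 1.7
position: [0.6592, 0.1704, 0.2124]
ee_rot: [-0.544, -3.093, -0.0]
force: [1.0, 0.5, -0.2]
width: 1.0
gripper_force: 0.0
```

Run:
```python
from h import *
s=readout.observe(); print(s["joints"].round(2),s["ee_rot"])
c=vision.calibration("wrist"); im=vision.get_image("wrist"); cv2.imwrite("pics/w1.png",im[:,:,::-1])
print(w2px(c,(.677,.164,.058)),w2px(c,s["position"]))
np.save("cw.npy",c["pose"])
```

```text
[-0.46  0.54  0.2   1.45 -0.11  1.16  0.98] [-5.43677100e-01 -3.09303389e+00 -3.82281955e-04]
[283.37800494 214.90553877] [283.67272068 264.60878052]
```

View pics/w1.png

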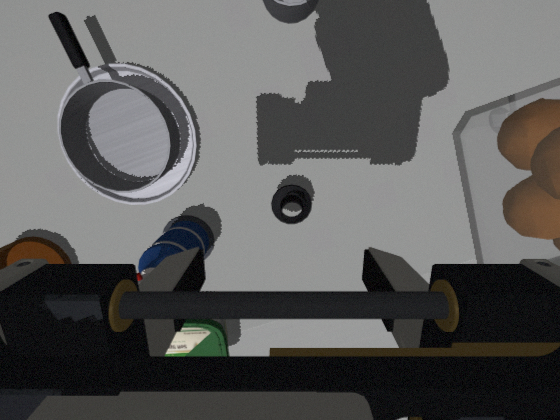

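The wrist view shows the stopper knob's top centre at about (292,208). Pan a is at upper left with its black handle up-left.

Run:
```python
from h import *
c=vision.calibration("wrist")
print(px2w(c,292,208,.058),px2w(c,291,203,.031), px2w(c,130,131,.046), readout.observe()["position"])
```

```text
[0.67287088 0.1765404  0.058     ] [0.67448149 0.17559119 0.031     ] [0.54066399 0.04497842 0.046     ] [0.65893825 0.17147679 0.21296459]
```

Wrist and top disagree by about 12 mm, so I'll find the dark blob by code in both.

Run:
```python
from h import *
def blob(g,box,t,z,c):
    x0,y0,x1,y1=box; m=g[y0:y1,x0:x1]<t; n,l,st,ce=cv2.connectedComponentsWithStats(m.astype(np.uint8))
    i=1+np.argmax(st[1:,4]); u,v=ce[i]+[x0,y0]; print(st[i],u,v,px2w(c,u,v,z))
ct=vision.calibration("top"); cw=vision.calibration("wrist")
t0=cv2.imread("pics/topc.png",0); t0=cv2.resize(t0,(280,172),interpolation=cv2.INTER_AREA)
w=cv2.imread("pics/w1.png",0)
print(w[204,260:325:4],t0[45,40:64])
c2=dict(ct); c2["cx"]-=175; c2["cy"]-=140
blob(t0,(40,30,65,58),45,.04,c2)
blob(w,(255,168,330,240),50,.04,cw)
im=vision.get_image("top"); cv2.imwrite("pics/topb.png",cv2.resize(im[100:310,175:455,::-1],None,fx=2.85,fy=2.85))
print(w2px(ct,readout.observe()["position"]))
```

```text
[148 148 149  38  34  15  20  64  64  64  12  13  23 137 149 148 149] [128 129 123  77  18   7  13  32  45  47  46  46  41  27   7   9  24  26
  30  92 126 128 127 126]
[  3   8  16  17 185] 50.79459459459459 46.491891891891896 [0.67053714 0.17147592 0.04      ]
[ 17  16  39  39 996] 291.1004016064257 202.12048192771084 [0.67112468 0.17663698 0.04      ]
[217.75949427 177.46189056]
```

View pics/topb.png

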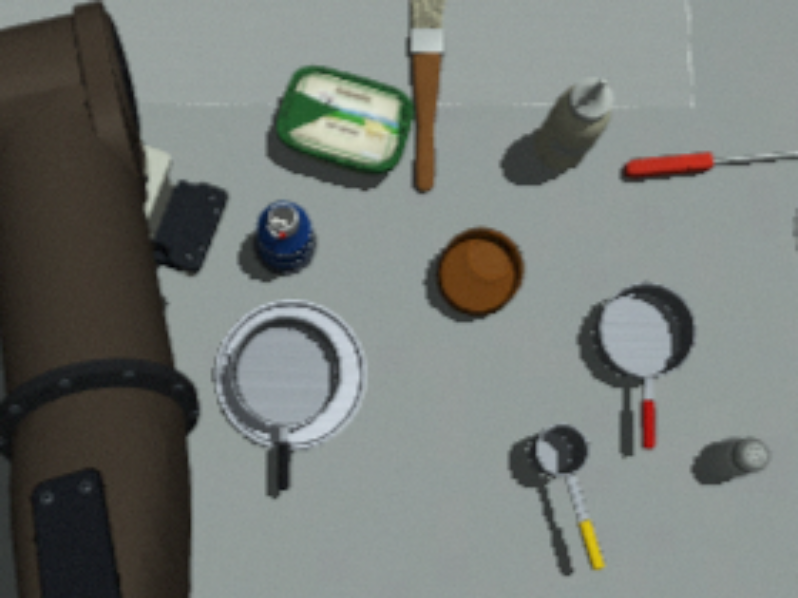

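The stopper is at about (0.672, 0.176) and nothing else has moved. I'll descend and grip the knob.

Call:
carry_out:
  increments: [7,3,-20,0,0,0,6,2,-30,0,0,0,0,0,-40,0,0,0,0,0,-40,0,0,0,0,0,-30,0,0,0,0,0,-16,0,0,0,0,0,0,0,0,0]

```text
clock: 2.68
position: [0.6716, 0.1753, 0.0356]
ee_rot: [-0.542, -3.093, 0.001]
force: [0.3, -0.5, 0.8]
width: 1.001
gripper_force: 0.0
```

Call:
carry_out:
  increments: [0,0,0,0,0,0,0,0,0,0,0,0,0,0,0,0,0,0,0,0,0,0,0,0,0,0,0,0,0,0,0,0,0,0,0,0]
  grip: 1
  newtons: 25

```text
clock: 3.42
position: [0.6725, 0.175, 0.0369]
ee_rot: [-0.544, -3.094, -0.0]
force: [0.3, 1.1, 0.1]
width: 0.395
gripper_force: 0.0
```

Call:
carry_out:
  increments: [0,0,0,0,0,0,0,0,0,0,0,0,0,0,0,0,0,0,0,0,0,0,0,0,0,0,20,0,0,0,0,0,45,0,0,0,0,0,45,0,0,0,0,0,45,0,0,0,0,0,45,0,0,0,0,0,30,0,0,0,0,-40,0,0,0,0,0,-50,0,0,0,0,0,-50,0,0,0,0,0,-50,0,0,0,0,0,-50,0,0,0,0,0,-40,0,0,0,0,0,0,0,0,0,0,0,0,0,0,0,0]

```text
clock: 5.68
position: [0.6726, -0.1043, 0.2679]
ee_rot: [0.543, 3.093, 0.002]
force: [0.1, -0.6, -0.3]
width: 0.277
gripper_force: 25.0
```

Run:
```python
from h import *
s=readout.observe(); print(s["position"],s["joints"].round(2))
c=vision.calibration("wrist"); im=vision.get_image("wrist"); cv2.imwrite("pics/w2.png",im[:,:,::-1])
print(w2px(c,(.644,-.178,.115)),w2px(c,s["position"]),w2px(c,(.684,.025,.137)))
```

```text
[ 0.67256713 -0.10428894  0.26786561] [-0.08  0.51  0.25  1.38 -0.13  1.28  1.4 ]
[208.54761955 196.45778958] [283.71044002 264.60133781] [413.88505785 170.32880651]
```

View pics/w2.png

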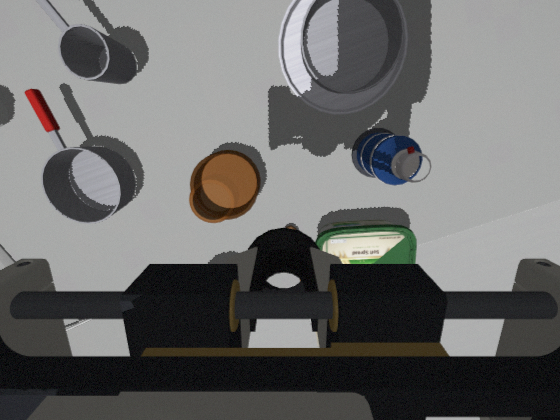

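The stopper is held at (283,255). The flask's body is near (225,182), with its mouth toward (214,198). I'll enlarge it.

Run:
```python
import cv2
im=cv2.imread("pics/w2.png"); a=im[135:235,165:290]; b=im[130:190,385:460]
cv2.imwrite("pics/w2c.png",cv2.resize(a,None,fx=6,fy=6,interpolation=cv2.INTER_CUBIC))
```

```text
(no output)
```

View pics/w2c.png

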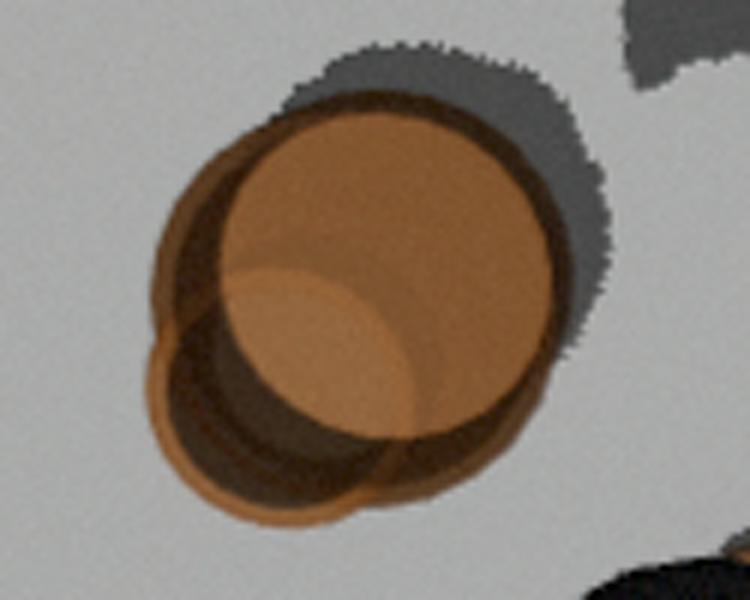

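The crop shows the mouth's inner circle centred at about (290,387), or (213.2, 199.3) in the full picture.

Run:
```python
from h import *
c=vision.calibration("wrist"); p=readout.observe()["position"]
print(p,px2w(c,213.2,199.3,.115),px2w(c,224,182.3,.004))
```

```text
[ 0.67266947 -0.10342023  0.26761016] [ 0.64865774 -0.17367346  0.115     ] [ 0.64958331 -0.18392251  0.004     ]
```

Call:
carry_out:
  increments: [-12,-35,0,0,0,0,-12,-35,0,0,0,0,0,0,-40,0,0,0,0,0,-40,0,0,0,0,0,-22,0,0,0,0,0,0,0,0,0,0,0,0,0,0,0]

```text
clock: 6.6
position: [0.6494, -0.1743, 0.1662]
ee_rot: [0.541, 3.093, 0.0]
force: [0.6, -0.1, 0.0]
width: 0.274
gripper_force: 25.0
```

Call:
carry_out:
  increments: [0,0,-10,0,0,0,0,0,-10,0,0,0,0,0,-5,0,0,0,0,0,0,0,0,0]

```text
clock: 7.1
position: [0.6481, -0.175, 0.1392]
ee_rot: [-0.544, -3.093, -0.0]
force: [0.0, -0.0, 0.2]
width: 0.277
gripper_force: 25.0
```

Call:
carry_out:
  increments: [0,0,-5,0,0,0,0,0,-5,0,0,0,0,0,-3,0,0,0,0,0,0,0,0,0,0,0,0,0,0,0]

```text
clock: 7.72
position: [0.6483, -0.1752, 0.1268]
ee_rot: [-0.544, -3.094, 0.0]
force: [-1.8, -1.1, 0.1]
width: 0.278
gripper_force: 25.0
```

Call:
carry_out:
  increments: [0,0,-2,0,0,0,0,0,0,0,0,0]

```text
clock: 7.98
position: [0.6488, -0.1753, 0.1256]
ee_rot: [0.544, 3.093, -0.0]
force: [-4.3, -1.0, 6.7]
width: 0.272
gripper_force: 25.0
```

Call:
carry_out:
  increments: [0,0,0,0,0,0,0,0,0,0,0,0,0,0,0,0,0,0,0,0,0,0,0,0,0,0,0,0,0,0,0,0,0,0,0,0,0,0,40,0,0,0,0,0,50,0,0,0,0,0,30,0,0,0,0,0,0,0,0,0]
  grip: 0.3

```text
clock: 9.22
position: [0.6499, -0.1756, 0.2479]
ee_rot: [0.543, 3.089, -0.0]
force: [-0.1, -0.4, -0.5]
width: 0.7
gripper_force: 0.0
```

Run:
```python
from h import *
s=readout.observe(); print(s["position"],s["joints"].round(2))
c=vision.calibration("wrist"); im=vision.get_image("wrist")
u,v=w2px(c,(.649,-.1745,.125)).astype(int); print(u,v)
a=im[:,:,::-1]; t=vision.get_image("top"); 
ct=vision.calibration("top"); print(w2px(ct,(.649,-.1745,.115)))
for k,b in (("b",(385,235,415,262)),("d",(190,260,225,305)),("e",(370,275,400,305))): print(k,grip(t,ct,k,b)[:3])
cv2.imwrite("pics/w3.png",a)
```

```text
[ 0.64988588 -0.17555997  0.24793361] [ 0.02  0.5   0.26  1.43 -0.13  1.22  1.52]
283 204
[345.38488652 189.47664822]
b (60, array([ 0.48831323, -0.34634098,  0.05      ]), array([-0.99984767,  0.01745391]))
d (68, array([0.37274091, 0.21577948, 0.064     ]), array([-0.94659845, -0.3224149 ]))
e (57, array([ 0.36385633, -0.28146202,  0.071     ]), array([-0.97172482, -0.23611624]))
```

View pics/w3.png

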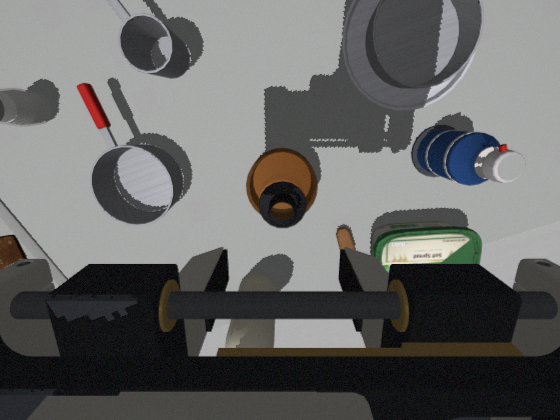

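The stopper is seated and straight at (283,203) on the flask. Before carrying pan b I'll refine pan a's centre, overlaying hypothesised rim circles on the top and w1 crops.

Run:
```python
from h import *
ct=vision.calibration("top"); cw=vision.calibration("wrist"); cw["pose"]=np.load("cw.npy")
t=cv2.imread("pics/topb.png"); w=cv2.imread("pics/w1.png")
def draw(im,c,off,s,ctr,r,z,col):
    p=np.array([(w2px(c,(ctr[0]+r*np.cos(a),ctr[1]+r*np.sin(a),z))-off+.5)*s for a in np.linspace(0,6.28,60)]).astype(int)
    cv2.polylines(im,[p],True,col,1)
A=cv2.resize(t[280:520,180:400],None,fx=2.0,fy=2.0,interpolation=cv2.INTER_CUBIC); offA=np.array([175+180/2.85,100+280/2.85]); sA=5.7
B=cv2.resize(w[0:220,40:220],None,fx=2.2,fy=2.2,interpolation=cv2.INTER_CUBIC); offB=np.array([40,0]); sB=2.2
for im,c,o,s in((A,ct,offA,sA),(B,cw,offB,sB)):
    draw(im,c,o,s,(.540,.019),.080,.012,(0,255,255)); draw(im,c,o,s,(.538,.023),.058,.046,(0,0,255)); draw(im,c,o,s,(.418,.023),.004,.047,(0,0,255))
H=max(A.shape[0],B.shape[0]); P=[cv2.copyMakeBorder(i,0,H-i.shape[0],0,0,cv2.BORDER_CONSTANT) for i in(A,B)]
o=np.hstack(P)[:,:]; o=cv2.resize(o,None,fx=min(800/o.shape[1],1),fy=min(800/o.shape[1],1)); print(o.shape, A.shape,B.shape); cv2.imwrite("pics/ov.png",o)
```

```text
(463, 800, 3) (480, 440, 3) (484, 396, 3)
```

View pics/ov.png

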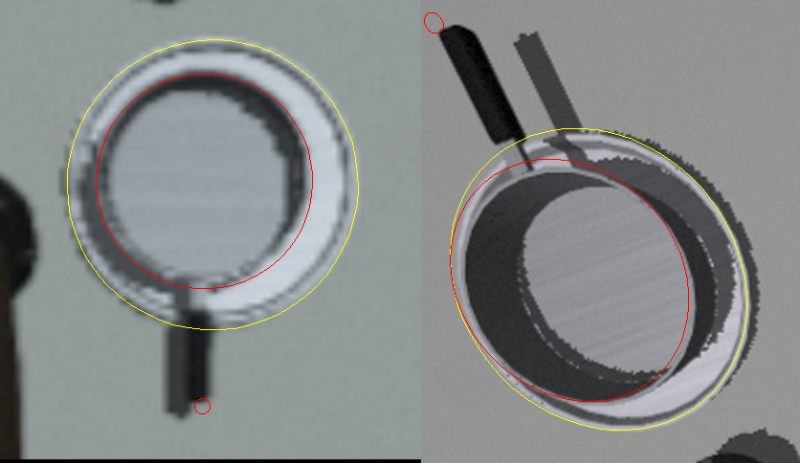

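The circles fit in the top view. In the wrist view the rim sits about 5 mm further toward +x/+y, so I take pan a's centre as (0.541, 0.025). Now pan b.

Call:
carry_out:
  increments: [-37,-43,0,0,0,0.11,-37,-43,0,0,0,0.11,-37,-43,0,0,0,0.11,-36,-42,0,0,0,0,0,0,0,0,0,0,0,0,0,0,0,0]

```text
clock: 10.07
position: [0.5013, -0.3453, 0.2437]
ee_rot: [-0.028, -3.14, -0.002]
force: [-0.0, 1.1, -0.5]
width: 0.7
gripper_force: 0.0
```

```bash
cat >> h.py <<'E'
def st():
    s=readout.observe(); M=R.from_rotvec(s["ee_rot"]).as_matrix()
    print("p",s["position"].round(4),"yaw",np.degrees(np.arctan2(M[1,1],M[0,1])).round(1),"j",s["joints"].round(2),"F",s["force"].round(1),"w",round(s["width"],3)); return s
def wgrip(k,box=None):
    c=vision.calibration("wrist"); n,p,a,s=grip(vision.get_image("wrist"),c,k,box); 
    if a[0]>0: a=-a
    print("wrist",k,n,p[:2].round(4),"ang",np.degrees(np.arctan2(a[1],a[0]))%360,s.round(3))
def tgrip(k,box):
    c=vision.calibration("top"); n,p,a,s=grip(vision.get_image("top"),c,k,box)
    if a[0]>0: a=-a
    print("top",k,n,p[:2].round(4),"ang",np.degrees(np.arctan2(a[1],a[0]))%360,s.round(3))
E
python3 -c "
from h import *
st();wgrip('b');im=vision.get_image('wrist');cv2.imwrite('pics/w4.png',im[:,:,::-1])"
```

```text
p [ 0.5013 -0.3453  0.2437] yaw 89.0 j [ 0.36  0.4   0.23  1.6  -0.1   1.15  2.16] F [-0.   1.1 -0.5] w 0.7
wrist b 143 [ 0.5032 -0.3453] ang 175.4919802730736 [0.068 0.036]
```

Call:
carry_out:
  increments: [2,-1,-40,0,0,0,0,0,-50,0,0,0,0,0,-50,0,0,0,0,0,-40,0,0,0,0,0,-20,0,0,0,0,0,-13,0,0,0,0,0,0,0,0,0]

```text
clock: 11.05
position: [0.5037, -0.346, 0.0311]
ee_rot: [-0.026, -3.14, -0.001]
force: [-0.4, -0.8, -0.2]
width: 0.702
gripper_force: 0.0
```

Call:
carry_out:
  increments: [0,0,0,0,0,0,0,0,0,0,0,0,0,0,0,0,0,0,0,0,0,0,0,0,0,0,0,0,0,0,0,0,0,0,0,0,0,0,0,0,0,0,0,0,0,0,0,0,0,0,0,0,0,0,0,0,0,0,0,0]
  grip: 1
  newtons: 60

```text
clock: 12.3
position: [0.5035, -0.347, 0.0319]
ee_rot: [-0.028, -3.141, -0.0]
force: [-0.0, 1.0, 2.1]
width: 0.124
gripper_force: 60.0
```

Gripped (11.4 mm, as expected for a 12 mm bar). Lift and look.

Call:
carry_out:
  increments: [0,0,15,0,0,0,0,0,30,0,0,0,0,0,45,0,0,0,0,0,45,0,0,0,0,0,35,0,0,0,0,0,0,0,0,0,0,0,0,0,0,0]

```text
clock: 13.18
position: [0.5029, -0.3467, 0.2014]
ee_rot: [-0.028, -3.141, -0.001]
force: [-1.0, 0.3, -2.8]
width: 0.126
gripper_force: 60.0
```

```bash
python3 -c "
from h import *
s=st();print(s['ft_torque']);im=vision.get_image('wrist');cv2.imwrite('pics/w5.png',im[:,:,::-1])
im=vision.get_image('scene');cv2.imwrite('pics/s5.png',cv2.resize(im[200:380,200:440,::-1],(800,600),interpolation=2))"
```

```text
p [ 0.5029 -0.3467  0.2014] yaw 89.0 j [ 0.36  0.43  0.22  1.65 -0.11  1.07  2.17] F [-1.   0.3 -2.8] w 0.126
[ 0.05751454  0.17003126 -0.01519302]
```

View pics/s5.png

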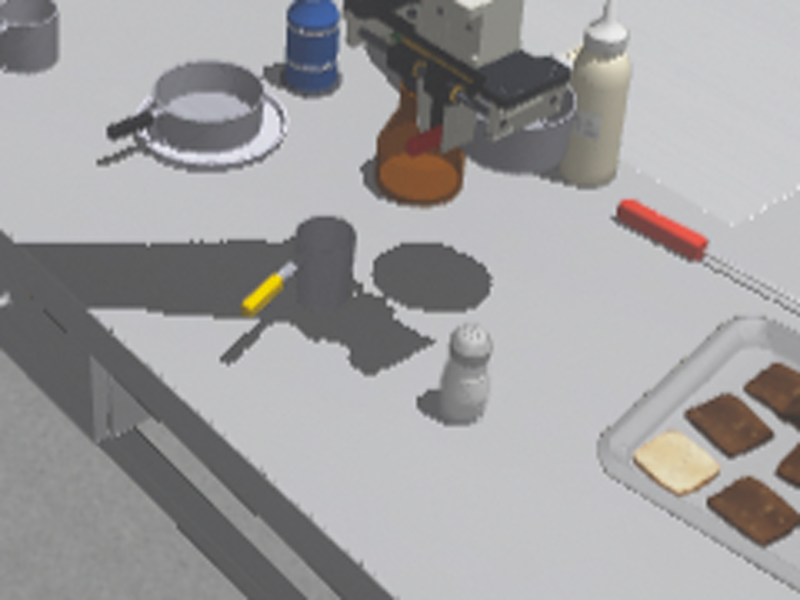

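Pan b hangs level in the grip at (520,120), and the salt shaker is untouched. I'll carry it over, turning the handle to 135°.

Call:
carry_out:
  increments: [-2,48,0,0,0,0,-2,48,0,0,0,-0.085,-2,48,0,0,0,-0.085,-2,48,0,0,0,-0.085,-2,48,0,0,0,-0.085,-2,48,0,0,0,-0.085,-2,48,0,0,0,-0.085,-2,48,0,0,0,-0.085,-4,46,0,0,0,-0.085,0,0,-40,0,0,-0.085,0,0,-30,0,0,-0.085,0,0,0,0,0,0,0,0,0,0,0,0]

```text
clock: 14.9
position: [0.4838, 0.0829, 0.1324]
ee_rot: [1.319, 2.851, 0.0]
force: [-0.2, -0.6, -2.1]
width: 0.121
gripper_force: 60.0
```

```bash
python3 -c "
from h import *
s=st();
c=vision.calibration('wrist')
im=vision.get_image('wrist')[:,:,::-1].copy(); t=vision.get_image('top')[:,:,::-1]
y=np.radians(135); ctr=s['position'][:2]-.082*np.array([np.cos(y),np.sin(y)]); print(ctr)
dz=s['position'][2]-.031
def draw(c,ctr,r,z,col):
    p=np.array([w2px(c,(ctr[0]+r*np.cos(a),ctr[1]+r*np.sin(a),z)) for a in np.linspace(0,6.28,60)]).astype(int); cv2.polylines(im,[p],True,col,1)
draw(c,ctr,.05,.049+dz,(0,0,255)); draw(c,(.541,.025),.058,.046,(0,255,0))
cv2.imwrite('pics/w6.png',im)
"
```

```text
p [0.4838 0.0829 0.1324] yaw 40.4 j [-0.43  0.33  0.2   2.02 -0.09  0.8   0.52] F [-0.2 -0.6 -2.1] w 0.121
[0.54182305 0.02491688]
```

View pics/w6.png

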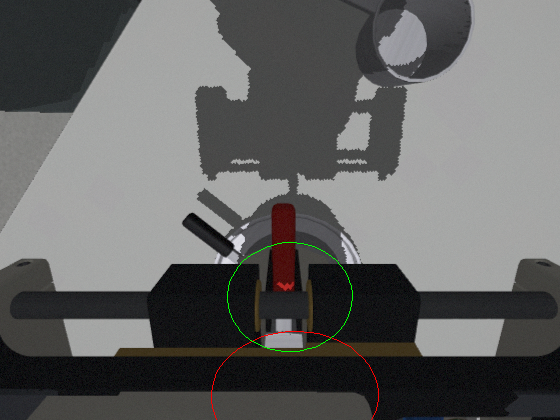

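The handle is centred in the gripper. I over-turned by about 4.6°, so I'll turn back and descend.

Call:
carry_out:
  increments: [0,0,0,0,0,0.08,0,0,-30,0,0,0,0,0,-20,0,0,0,0,0,-10,0,0,0,0,0,-10,0,0,0,0,0,-10,0,0,0,0,0,0,0,0,0]

```text
clock: 15.88
position: [0.4832, 0.0829, 0.0514]
ee_rot: [-1.206, -2.9, 0.001]
force: [0.3, 0.1, -1.7]
width: 0.124
gripper_force: 60.0
```

Call:
carry_out:
  increments: [0,0,-5,0,0,0,0,0,-4,0,0,0,0,0,-2,0,0,0,0,0,0,0,0,0,0,0,0,0,0,0]

```text
clock: 16.5
position: [0.4836, 0.083, 0.0409]
ee_rot: [1.206, 2.901, 0.0]
force: [0.6, 0.3, -1.6]
width: 0.126
gripper_force: 60.0
```

Call:
carry_out:
  increments: [0,0,-2,0,0,0,0,0,0,0,0,0,0,0,0,0,0,0]

```text
clock: 16.88
position: [0.4836, 0.0833, 0.0395]
ee_rot: [1.205, 2.901, 0.001]
force: [-3.0, 1.7, 9.1]
width: 0.126
gripper_force: 60.0
```

Pan b is on the floor of pan a (the force has turned upward). Release, rise, and go to pan d.

Call:
carry_out:
  increments: [0,0,0,0,0,0,0,0,0,0,0,0,0,0,0,0,0,0,0,0,0,0,0,0,0,0,30,0,0,0,0,0,50,0,0,0,0,0,50,0,0,0,0,0,30,0,0,0,-14,20,0,0,0,0.16,-14,20,0,0,0,0.16,-14,20,0,0,0,0.16,-14,20,0,0,0,0.16,-14,20,0,0,0,0.16,-14,20,0,0,0,0.16,-16,17,0,0,0,0.16,0,0,0,0,0,0,0,0,0,0,0,0]
  grip: 0.45

```text
clock: 19.0
position: [0.3839, 0.2194, 0.1989]
ee_rot: [-0.515, 3.099, -0.0]
force: [-0.3, -0.8, 0.0]
width: 0.551
gripper_force: 0.0
```

```bash
python3 -c "
from h import *
st();wgrip('d')
c=vision.calibration('top');im=vision.get_image('top')
tgrip('b',(215,200,290,300)); tgrip('e',(365,270,405,305))
cv2.imwrite('pics/t7.png',cv2.resize(im[170:310,170:410,::-1],None,fx=3.3,fy=3.3,interpolation=2))"
```

```text
p [0.3839 0.2194 0.1989] yaw 108.9 j [-0.57  0.17 -0.08  2.03  0.02  0.94  1.24] F [-0.3 -0.8  0. ] w 0.551h.py:19: RuntimeWarning: Mean of empty slice.
  P=np.array([px2w(c,a,b,z+.007) for a,b in zip(u,v)]); ctr=P.mean(0)
  ret = ret.dtype.type(ret / rcount)
Traceback (most recent call last):
  File "h.py", line 25, in wgrip
    c=vision.calibration("wrist"); n,p,a,s=grip(vision.get_image("wrist"),c,k,box);
                                           ~~~~^^^^^^^^^^^^^^^^^^^^^^^^^^^^^^^^^^^
  File "h.py", line 20, in grip
    _,s,V=np.linalg.svd((P-ctr)[:,:2]); return len(u),ctr,V[0],s
                        ~~~~~~~^^^^^^
IndexError: too many indices for array: array is 1-dimensional, but 2 were indexed
```

```bash
sed -i 's/150,90),(hi/120,45),(hi/' h.py; python3 -c "
from h import *
c=vision.calibration('top');im=vision.get_image('top')
w=vision.get_image('wrist')
a=cv2.resize(im[190:310,170:410,::-1],(800,400),interpolation=2)[:,:420]; b=cv2.resize(w[:,:,::-1],(380,285)); b=cv2.copyMakeBorder(b,0,115,0,0,0)
cv2.imwrite('pics/t7.png',np.hstack([a,b]))
try: wgrip('d')
except Exception as e: print(e)
tgrip('b',(215,200,290,300)); tgrip('e',(365,270,405,305)); tgrip('d',(150,200,270,310))"
```

```text
wrist d 526 [0.3705 0.2164] ang 198.93713908538848 [0.322 0.071]
top b 69 [0.4733 0.0929] ang 135.61870282126537 [0.113 0.028]
top e 75 [ 0.3676 -0.2802] ang 196.17816251467536 [0.119 0.03 ]
top d 1 [0.3525 0.2109] ang 180.0 [0.]
```

View pics/t7.png

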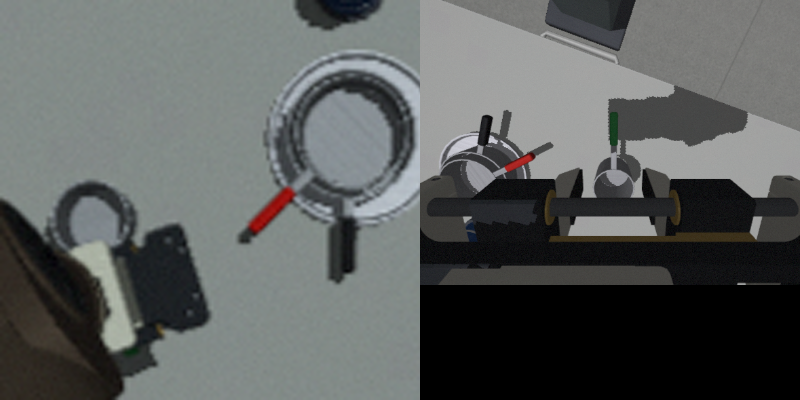

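Pan b is nested at (350,130) with its handle at 135°. Pan d lies straight under the gripper, so I'll descend and grip.

Call:
carry_out:
  increments: [0,1,-40,0,0,0,0,0,-45,0,0,0,0,0,-40,0,0,0,0,0,-20,0,0,0,0,0,-9,0,0,0,0,0,0,0,0,0]

```text
clock: 20.1
position: [0.3836, 0.2209, 0.0448]
ee_rot: [0.519, -3.098, 0.0]
force: [-0.4, -0.4, 0.6]
width: 0.551
gripper_force: 0.0
```

Call:
carry_out:
  increments: [0,0,0,0,0,0,0,0,0,0,0,0,0,0,0,0,0,0,0,0,0,0,0,0,0,0,0,0,0,0,0,0,0,0,0,0,0,0,0,0,0,0,0,0,0,0,0,0]
  grip: 1

```text
clock: 21.1
position: [0.3835, 0.221, 0.0449]
ee_rot: [0.519, -3.098, -0.0]
force: [-0.3, -0.3, 2.2]
width: 0.121
gripper_force: 60.0
```

Call:
carry_out:
  increments: [0,0,15,0,0,0,0,0,40,0,0,0,0,0,50,0,0,0,0,0,50,0,0,0,14.3,-11.4,0,0,0,-0.1726,14.3,-11.4,0,0,0,-0.1726,14.3,-11.4,0,0,0,-0.1726,14.3,-11.4,0,0,0,-0.1726,14.3,-11.4,0,0,0,-0.1726,14.3,-11.4,0,0,0,-0.1726,14.3,-11.4,0,0,0,-0.1726,14.3,-11.4,0,0,0,-0.1726,14.3,-11.4,0,0,0,-0.1726,14.3,-11.4,0,0,0,-0.1726,0,0,0,0,0,0,0,0,0,0,0,0]

```text
clock: 23.1
position: [0.5257, 0.1076, 0.1995]
ee_rot: [-2.011, -2.413, 0.001]
force: [-0.0, -0.6, -1.3]
width: 0.122
gripper_force: 60.0
```

```bash
python3 -c "
from h import *
st()"
```

```text
p [0.5257 0.1076 0.1995] yaw 10.4 j [-0.53  0.32  0.3   1.84 -0.11  1.   -0.01] F [-0.  -0.6 -1.3] w 0.122
```

Call:
carry_out:
  increments: [1,0,-40,0,0,0,0,0,-40,0,0,0,0,0,-20,0,0,0,0,0,-15,0,0,0,0,0,-15,0,0,0,0,0,-6,0,0,0,0,0,0,0,0,0,0,0,0,0,0,0]

```text
clock: 24.1
position: [0.528, 0.1071, 0.0644]
ee_rot: [2.016, 2.409, 0.001]
force: [-0.5, -0.4, -1.3]
width: 0.126
gripper_force: 60.0
```

Call:
carry_out:
  increments: [0,0,-4,0,0,0,0,0,-2,0,0,0,0,0,0,0,0,0,0,0,0,0,0,0]

```text
clock: 24.6
position: [0.5275, 0.107, 0.0579]
ee_rot: [2.016, 2.409, -0.0]
force: [-0.6, 0.6, -1.6]
width: 0.124
gripper_force: 60.0
```

Call:
carry_out:
  increments: [0,0,-1.5,0,0,0,0,0,0,0,0,0,0,0,0,0,0,0]

```text
clock: 24.98
position: [0.5277, 0.1073, 0.0567]
ee_rot: [2.016, 2.409, 0.001]
force: [-1.3, 2.0, 5.3]
width: 0.122
gripper_force: 60.0
```

Pan d is seated. Release, rise, and go to pan e.

Call:
carry_out:
  increments: [0,0,0,0,0,0,0,0,0,0,0,0,0,0,0,0,0,0,0,0,0,0,0,0,0,0,30,0,0,0,0,0,60,0,0,0,0,0,60,0,0,0,-16.3,-42.6,0,0,0,-0.163,-16.3,-42.6,0,0,0,-0.163,-16.3,-42.6,0,0,0,-0.163,-16.3,-42.6,0,0,0,-0.163,-16.3,-42.6,0,0,0,-0.163,-16.3,-42.6,0,0,0,-0.163,-16.3,-42.6,0,0,0,-0.163,-16.3,-42.6,0,0,0,-0.163,-16.3,-42.6,0,0,0,-0.163,0,0,0,0,0,0,0,0,0,0,0,0]
  grip: 0.5

```text
clock: 27.22
position: [0.3809, -0.276, 0.2062]
ee_rot: [-3.11, -0.441, 0.0]
force: [0.1, -0.6, 0.2]
width: 0.504
gripper_force: 0.0
```

```bash
python3 -c "
from h import *
st();c=vision.calibration('wrist'); w=vision.get_image('wrist')
cv2.imwrite('pics/w8.png',w[:,:,::-1])
im=vision.get_image('top');cv2.imwrite('pics/t8.png',cv2.resize(im[150:310,180:410,::-1],(800,556),interpolation=2))
wgrip('e')
tgrip('b',(215,200,290,300)); tgrip('d',(200,190,270,300)); tgrip('e',(350,260,420,310))"
```

```text
p [ 0.3809 -0.276   0.2062] yaw -73.9 j [-0.12  0.24  0.78  2.01 -0.2   0.97 -0.53] F [ 0.1 -0.6  0.2] w 0.504
wrist e 1002 [ 0.3016 -0.3303] ang 243.58490938157718 [3.072 2.02 ]
top b 71 [0.4742 0.092 ] ang 134.94558553167306 [0.116 0.03 ]
top d 64 [0.5265 0.1177] ang 99.93180290678906 [0.11  0.025]h.py:19: RuntimeWarning: Mean of empty slice.
  P=np.array([px2w(c,a,b,z+.007) for a,b in zip(u,v)]); ctr=P.mean(0)
  ret = ret.dtype.type(ret / rcount)
Traceback (most recent call last):
  File "h.py", line 29, in tgrip
    c=vision.calibration("top"); n,p,a,s=grip(vision.get_image("top"),c,k,box)
                                         ~~~~^^^^^^^^^^^^^^^^^^^^^^^^^^^^^^^^^
  File "h.py", line 20, in grip
    _,s,V=np.linalg.svd((P-ctr)[:,:2]); return len(u),ctr,V[0],s
                        ~~~~~~~^^^^^^
IndexError: too many indices for array: array is 1-dimensional, but 2 were indexed
```

```bash
python3 -c "
from h import *
c=vision.calibration('wrist'); w=cv2.imread('pics/w8.png')
h=cv2.cvtColor(w,cv2.COLOR_BGR2HSV); m=cv2.inRange(h,(22,120,45),(33,255,255))
n,l,s,ce=cv2.connectedComponentsWithStats(m)
for i in range(1,n):
  if s[i,4]>30: print(s[i],ce[i],px2w(c,*ce[i],.071))
print(w2px(c,(.381,-.276,.064)), w2px(c,(.461,-.2524,.07)))
"
```

```text
[278 191  11  45 451] [283.38580931 213.22838137] [ 0.37009748 -0.2791399   0.071     ]
[283.43260131 200.66479009] [283.15656887 115.40842477]
```

The yellow grip is centred under the gripper. Descend and grip.

Call:
carry_out:
  increments: [0,0,-45,0,0,0,0,0,-45,0,0,0,0,0,-40,0,0,0,0,0,-16,0,0,0,0,0,-8,0,0,0,0,0,0,0,0,0]

```text
clock: 28.28
position: [0.3813, -0.2767, 0.0529]
ee_rot: [3.11, 0.44, 0.001]
force: [-0.2, -0.2, 0.2]
width: 0.502
gripper_force: 0.0
```

Call:
carry_out:
  increments: [0,0,0,0,0,0,0,0,0,0,0,0,0,0,0,0,0,0,0,0,0,0,0,0,0,0,0,0,0,0,0,0,0,0,0,0,0,0,0,0,0,0,0,0,0,0,0,0]
  grip: 1

```text
clock: 29.28
position: [0.3808, -0.2765, 0.0524]
ee_rot: [3.111, 0.439, 0.0]
force: [-1.0, -0.1, 2.1]
width: 0.126
gripper_force: 60.0
```

Call:
carry_out:
  increments: [0,0,15,0,0,0,0,0,50,0,0,0,0,0,50,0,0,0,0,0,50,0,0,0,17.1,40.2,0,0,0,0.084,17.1,40.2,0,0,0,0.084,17.1,40.2,0,0,0,0.084,17.1,40.2,0,0,0,0.084,17.1,40.2,0,0,0,0.084,17.1,40.2,0,0,0,0.084,0,0,0,0,0,0,0,0,0,0,0,0]

```text
clock: 30.78
position: [0.4829, -0.036, 0.2177]
ee_rot: [2.903, 1.2, -0.001]
force: [0.1, -0.1, -0.7]
width: 0.124
gripper_force: 60.0
```

```bash
python3 -c "
from h import *
s=st();c=vision.calibration('wrist')
im=vision.get_image('wrist')[:,:,::-1].copy()
def draw(ctr,r,z,col):
    p=np.array([w2px(c,(ctr[0]+r*np.cos(a),ctr[1]+r*np.sin(a),z)) for a in np.linspace(0,6.28,60)]).astype(int); cv2.polylines(im,[p],True,col,1)
draw((.5423,.0235),.034,.075,(0,255,0)); dz=s['position'][2]-.0525
draw(s['position'][:2]+.083*np.array([.7071,.7071]),.027,.07+dz,(0,0,255)); draw((.541,.025),.058,.046,(255,255,0))
cv2.imwrite('pics/w9.png',im)"
```

```text
p [ 0.4829 -0.036   0.2177] yaw -45.1 j [-0.52  0.23  0.59  1.95 -0.15  1.   -0.65] F [ 0.1 -0.1 -0.7] w 0.124
```

View pics/w9.png

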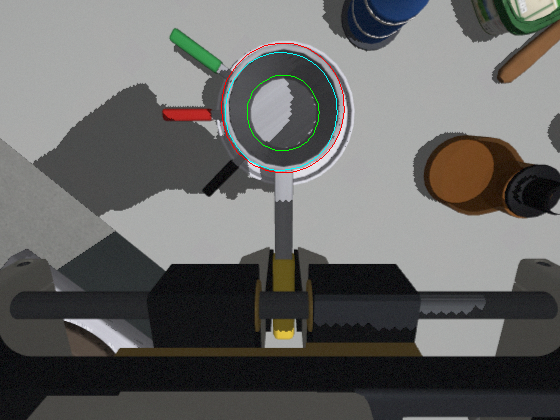

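Pan e's rim, at about (284,107), matches the predicted circle, and the other three handles are well fanned. Descend.

Call:
carry_out:
  increments: [0.5,0.5,-40,0,0,0,0,0,-35,0,0,0,0,0,-15,0,0,0,0,0,-10,0,0,0,0,0,-10,0,0,0,0,0,0,0,0,0,0,0,0,0,0,0]

```text
clock: 31.7
position: [0.4843, -0.0348, 0.1079]
ee_rot: [2.903, 1.201, 0.001]
force: [0.1, -0.8, -0.4]
width: 0.124
gripper_force: 60.0
```

Call:
carry_out:
  increments: [0,0,-8,0,0,0,0,0,-8,0,0,0,0,0,-8,0,0,0,0,0,-5,0,0,0,0,0,0,0,0,0,0,0,0,0,0,0]

```text
clock: 32.45
position: [0.484, -0.0348, 0.0785]
ee_rot: [2.903, 1.201, 0.0]
force: [0.4, 0.6, -1.1]
width: 0.124
gripper_force: 60.0
```

Call:
carry_out:
  increments: [0,0,-4,0,0,0,0,0,-4,0,0,0,0,0,-2,0,0,0,0,0,0,0,0,0,0,0,0,0,0,0]

```text
clock: 33.08
position: [0.4839, -0.0347, 0.0685]
ee_rot: [-2.903, -1.201, -0.0]
force: [-1.1, -0.1, 0.6]
width: 0.122
gripper_force: 60.0
```

Call:
carry_out:
  increments: [0,0,-1.5,0,0,0,0,0,0,0,0,0]

```text
clock: 33.33
position: [0.4836, -0.0355, 0.0673]
ee_rot: [2.903, 1.2, -0.0]
force: [-4.7, -3.1, 11.9]
width: 0.129
gripper_force: 60.0
```

Call:
carry_out:
  increments: [0,0,0,0,0,0,0,0,0,0,0,0,0,0,0,0,0,0,0,0,0,0,0,0,0,0,30,0,0,0,0,0,50,0,0,0,0,0,50,0,0,0,0,0,40,0,0,0,0,-60,0,0,0,0,0,-60,0,0,0,0,0,-60,0,0,0,0,0,0,0,0,0,0,0,0,0,0,0,0]
  grip: 0.5

```text
clock: 34.95
position: [0.4838, -0.2143, 0.2366]
ee_rot: [-2.903, -1.2, 0.0]
force: [0.5, 1.2, -0.5]
width: 0.503
gripper_force: 0.0
```

```bash
python3 -c "
from h import *
st();ct=vision.calibration('top'); im=vision.get_image('top'); sc=vision.get_image('scene')
a=cv2.resize(im[150:290,200:310,::-1],None,fx=4,fy=4,interpolation=2); b=cv2.resize(sc[170:270,210:300,::-1],None,fx=4,fy=4,interpolation=2)
b=cv2.copyMakeBorder(b,0,a.shape[0]-b.shape[0],0,0,0); o=np.hstack([a,b]); cv2.imwrite('pics/t10.png',o); print(o.shape,w2px(ct,(.684,.025,.137)))
for k in 'bde': tgrip(k,(215,190,300,300))
h=cv2.cvtColor(im,cv2.COLOR_RGB2HSV)
"
```

```text
p [ 0.4838 -0.2143  0.2366] yaw -45.1 j [-0.22  0.3   0.69  1.83 -0.22  1.08 -0.23] F [ 0.5  1.2 -0.5] w 0.503
(560, 800, 3) [274.50908416 175.06675111]
top b 69 [0.4739 0.0925] ang 136.06674839801624 [0.112 0.029]
top d 65 [0.5263 0.1183] ang 100.93924646092968 [0.113 0.026]
top e 36 [ 0.4833 -0.0381] ang 219.26279591160701 [0.046 0.019]
```

View pics/t10.png

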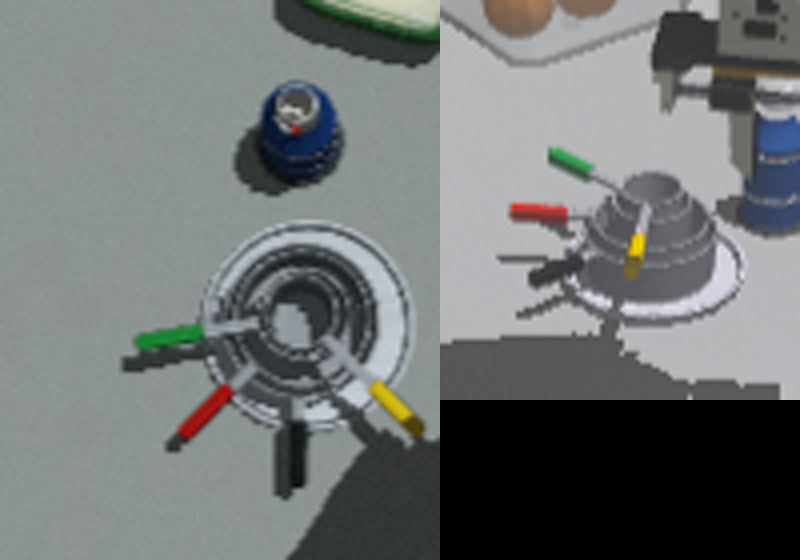

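All four pans are nested in the top and scene crops, with handle ends well apart. The cap top is at about (297,105) in the crop, so roughly (0.682, 0.026). I'll go above it with the fingers shut.

Call:
carry_out:
  increments: [32.8,40,0,0,0,0,32.8,40,0,0,0,0,32.8,40,0,0,0,0,32.8,40,0,0,0,0,32.8,40,0,0,0,0,33,40,0,0,0,0,0,0,0,0,0,0,0,0,0,0,0,0,0,0,0,0,0,0,0,0,0,0,0,0]
  grip: 1
  newtons: 20

```text
clock: 36.45
position: [0.6805, 0.0242, 0.2373]
ee_rot: [2.904, 1.199, 0.001]
force: [0.2, 0.9, -0.0]
width: 0.007
gripper_force: 0.0
```

```bash
python3 -c "
from h import *
s=st();c=vision.calibration('wrist'); w=vision.get_image('wrist'); cv2.imwrite('pics/w11.png',w[:,:,::-1])
p=w2px(c,(.682,.026,.137)); print(p, w2px(c,s['position']))
u,v=p.astype(int); g=cv2.cvtColor(w,cv2.COLOR_RGB2GRAY); hsv=cv2.cvtColor(w,cv2.COLOR_RGB2HSV)
print(hsv[v-28:v+32:4,u-32:u+34:4,1]); print(g[v-28:v+32:4,u-32:u+34:4])
"
```

```text
p [0.6805 0.0242 0.2373] yaw -45.1 j [-0.48  0.57  0.61  1.44 -0.33  1.24 -0.63] F [ 0.2  0.9 -0. ] w 0.007
[282.97270843 210.10915836] [282.99814188 264.00356886]
[[  7   0  51 188 177 176 170 177 154 200 182 187 188 192  62   5   2]
 [  7  11 183 171 190 173  77   8  17  11  13 157 196 167 173   3   3]
 [  5   4 198 194 188   7  16   0   7   6  10   6 179 154 169   2   5]
 [  2   3 188 163 151   7   2   2   4   4   9   6 130 172 170   5   2]
 [  3   5 178 190  66   2   9   8  14   8   5   6  13 185 178   3   2]
 [  2   2  30 175  79   8  11  11  17  13   8  11  18 158  97   0   2]
 [  3   2   3 145  53  14  16   8  11  11   8  16  14 176   6   5   0]
 [  3   3   3   5 130 100  16  14   8  11  11  33  98  12   2   2   2]
 [ 14   3   3   3   5   9 184 125   6  61 200  16  40   0   3   2   0]
 [ 12  13   5   6 200 226   8  80 118  93  17   2   3   5   3   5   2]
 [ 12  12  12   3   3   3   2   2   0   3   2   6   2   3   2   3   2]
 [ 11  10  10  13   0   2   2   0   3   0   5   2   2   3   3   2   2]
 [ 11  12  11  11   3   3   2   3   2   2   3   5   2   0   0   2   5]
 [ 11  11  14
[... 495 characters left out ...]
100  29  46 147  91  91  89  93  92  88  65  32  65 163 163]
 [163 162 162  31  61  91  92  92  91  92  91  93  70  29 164 164 162]
 [162 161 162 154  41  40  93  91  91  88  90  63  45 124 164 164 163]
 [197 151 163 164 157  81  46  58  85  56  27  77 127 164 159 163 163]
 [188 199 162 161  34  28  88  95  73  90  86 162 162 165 160 164 163]
 [191 181 200 162 159 164 159 160 124 162 163 165 163 163 163 162 162]
 [198 193 174 199 163 162 161 164 160 166 163 162 165 163 163 162 165]
 [194 198 195 129 161 163 164 163 162 161 163 164 163 162 162 164 164]
 [192 192 197 197 205 163 163 164 163 164 160 163 162 162 163 166 162]
 [189 194 193 196 104 163 161 162 164 160 163 165 162 163 164 162 164]]
```

```bash
python3 -c "
from h import *
c=vision.calibration('wrist'); w=cv2.imread('pics/w11.png'); g=cv2.cvtColor(w,cv2.COLOR_BGR2GRAY); hsv=cv2.cvtColor(w,cv2.COLOR_BGR2HSV)
for v in range(178,222,2): print(v,' '.join('%3d'%x for x in g[v,262:306:2]),'|',' '.join('#' if x>60 else '.' for x in hsv[v,262:306:2,1]))
m=((g>84)&(g<98)&(hsv[:,:,1]<30)).astype(np.uint8)
m=cv2.morphologyEx(m,cv2.MORPH_OPEN,np.ones((3,3)))
n,l,s,ce=cv2.connectedComponentsWithStats(m); i=l[204,284]; print(s[i],ce[i],px2w(c,*ce[i],.137))
"
```

```text
178  35  44  39  45  44  39  41  33  32  27  36  31  25  34  35  35  29  33  33  27  28 108 | # # # # # # # # # # # # # # # # # # # # # .
180  35  37  29  32  28  42  45  43  28  30  30  35  32  32  34  33  31  29  29  31  34  62 | # # # # # # # # # # # # # # # # # # # # # #
182  28  33  32  40  38  24  33  32  31  29  35  30  26  33  29  30  28  25  32  32  27  29 | # # # # # # # # # # # # # # # # # # # # # #
184  32  33  40  37  42  39  35  33  37  57  53  51  41  31  32  32  25  31  31  35  25  29 | # # # # # # # # # # # # # # # # # # # # # #
186  34  39  37  37  37  32  50  90  88  91  88  89  91  89  74  31  32  32  27  34  32  32 | # # # # # # # . . . . . . . . # # # # # # #
188  31  38  40  38  33  71  89  91  82  79  79  81  79  85  92  84  36  29  26  31  26  30 | # # # # # . . . . . . . . . . . # # # # # #
190  36  37  35  32 104  88  79  77  83  81  76  80  78  77  78  91  89  34  27  34  35  34 | # # # # . . . . . . . . . . . . . # # # # #
192  33  38  36  57 184  76  78  82  92 125 143 129 108  82  78  78  84  82  30  27  28  30 | # # # # . . . . . . . . . . . . . . # # 
[... 1320 characters left out ...]
0  37 122 160 163 | . . # . # # . . . . . . . . . # # . # . . .
214 164 162 157  49  81  44  46  49  58  73  85  85  56  41  27  35  77  74 127 163 164 162 | . . . . . # # # # . . . # # # # . . . . . .
216 164 160  52  31  64  62  51  49  48  48  49  50  57  54  55  71 100 164 162 162 162 161 | . . # # # . # # # # # # # # # # . . . . . .
218 161 149  34  38  28  75  88 125  95  85  73  75  90 115  86 101 162 163 162 163 165 162 | . . # # # . . . # # # # # . . . . . . . . .
220 163 162 104  23  68 164 156  95 107 137 153 145 117  92 111 164 163 161 165 162 164 162 | . . . # # . . . . . . . . . . . . . . . . .
[270 195  28  20 406] [283.59852217 204.45812808] [0.68619558 0.0295284  0.137     ]
```

The cap centre is at about (0.686, 0.029), within a few mm in both cameras. I'll press with the shut fingers.

Call:
carry_out:
  increments: [5,4,-30,0,0,0,0,0,-30,0,0,0,0,0,-20,0,0,0,0,0,-12,0,0,0,0,0,0,0,0,0,0,0,0,0,0,0]

```text
clock: 37.25
position: [0.6865, 0.0291, 0.1459]
ee_rot: [2.902, 1.201, 0.002]
force: [-0.0, -0.2, 0.7]
width: 0.006
gripper_force: 0.0
```

Call:
carry_out:
  increments: [0,0,-5,0,0,0,0,0,-3,0,0,0,0,0,-3,0,0,0,0,0,0,0,0,0]

```text
clock: 37.75
position: [0.686, 0.0293, 0.1339]
ee_rot: [2.903, 1.201, 0.0]
force: [-0.1, 0.0, 3.9]
width: 0.005
gripper_force: 1.6
```

Call:
carry_out:
  increments: [0,0,-3,0,0,0,0,0,-2,0,0,0,0,0,-1,0,0,0,0,0,0,0,0,0,0,0,0,0,0,0]

```text
clock: 38.38
position: [0.6862, 0.0293, 0.1292]
ee_rot: [-2.903, -1.201, -0.002]
force: [-4.4, 1.7, 14.5]
width: 0.005
gripper_force: 7.1
```

The cap is on its stop (8 mm down, over 14 N). Lift clear, then check everything.

Call:
carry_out:
  increments: [0,0,0,0,0,0,0,0,10,0,0,0,0,0,30,0,0,0,0,0,50,0,0,0,0,0,40,0,0,0,-20,-55,0,0,0,0,-20,-55,0,0,0,0,-20,-55,0,0,0,0,-20,-55,0,0,0,0,-20,-55,0,0,0,0,-20,-55,0,0,0,0,0,0,0,0,0,0,0,0,0,0,0,0]

```text
clock: 40.0
position: [0.5659, -0.3004, 0.2575]
ee_rot: [-2.902, -1.2, 0.0]
force: [0.0, -0.0, -0.4]
width: 0.004
gripper_force: 0.0
```

```bash
python3 -c "
from h import *
st()
for k in 'bde': tgrip(k,(215,190,300,300))
a=cv2.imread('pics/t8.png'); im=cv2.resize(vision.get_image('top')[150:310,180:410,::-1],(800,556),interpolation=2)
# stopper dark blob on flask, and canister region vs before
def d(c,z,x,y): 
    return w2px(c,(x,y,z))
c=vision.calibration('top'); t=vision.get_image('top'); g=cv2.cvtColor(t,cv2.COLOR_RGB2GRAY)
u,v=w2px(c,(.649,-.1745,.13)).astype(int); m=(g[v-14:v+15,u-14:u+15]<60); ys,xs=np.nonzero(m); print(m.sum(),px2w(c,u-14+xs.mean(),v-14+ys.mean(),.13))
print(np.abs(im[:300,150:450].astype(int)-a[:300,150:450]).mean())
"
```

```text
p [ 0.5659 -0.3004  0.2575] yaw -45.1 j [-0.02  0.49  0.65  1.52 -0.31  1.23 -0.1 ] F [ 0.  -0.  -0.4] w 0.004
top b 70 [0.4736 0.0927] ang 135.97402998562237 [0.116 0.028]
top d 64 [0.5266 0.1177] ang 100.23862449197522 [0.109 0.026]
top e 36 [ 0.4833 -0.0381] ang 219.26279591160701 [0.046 0.019]
274 [ 0.64680332 -0.17596098  0.13      ]
13.135007407407407
```

```bash
python3 -c "
from cell import arm
print(arm.sign_off())"
```

```text
the job is handed in; nothing more can be done
None
```

The job is handed in at about 40 s, with no verdict shown: red, green and yellow pans are nested in pan a with handles fanned (no blue pan was present), the cap was pressed onto its stop and released, the stopper is seated in the flask, and the robot never touched the bystanders.

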